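Set a stained timber blank to the scribed line and clamp it

ROBOT

A 6-joint arm with a two-finger parallel gripper is mounted at the origin on the work surface. World frame = base frame: x ahead of the robot, y to its left, z up, the work surface at z = 0. Lengths are in m, angles in rad, forces in N, time in s.
With the tool pointing down it reaches from about 0.2 to 0.875 m from the base axis. Payload 3.4 kg.
Tool frame: the origin (TCP) lies on the centre line of the jaws, within the pads' length; the fingertips stand 11 mm ahead of it and the grasp point (between the pads) lies 8 mm behind it; z points along the fingers, y is the line along which they close (so a half turn about z gives the same grasp; the last joint's range is limited). The gripper opens to 94 mm and grips with 3 to 60 N. Pads are 16 mm wide; open, the fingers measure 119 mm over their backs; the gripper's body (75 mm by 177 mm) begins 78 mm behind the grasp point.
Start: joints at [1.075, 0.276, 1.505, -0, 1.361, -0.121], TCP at [0.211, 0.535, 0.216] pointing down, gripper open.
Joint ranges: [-2.89, 2.89], [-0.75, 2.08], [0.22, 2.7], [-1.18, 4.32], [0.11, 2.71], [-2.7, 2.7]. Speed limits (rad/s): [2.57, 2.57, 3.14, 3.14, 3.14, 3.14].

INTERFACE

Orientations are given as a unit quaternion [x, y, z, w].
In Python, from workcell import ctrl gives the robot as it stands. The module is installed in compiled form; this text tells all that it offers.
- The arm moves only by the shell command python3 -m pendant 'ROWS' [FORCE]. ROWS is JSON, a list of rows, each a list of 5 numbers: the shift along the tool's x, y, z in mm, then the turn about the tool's z in degrees, then the opening, from 0 (shut) to 1 (fully open). In form: [[x, y, z, twist, jaw], ...]. A call has exactly 5 rows; each row shifts and turns the commanded pose from where the row before left it, along the tool's axes as they then stand; what a row does not reach is not made up. A row lasts 1/10 s, in which the tool goes at most 50 mm and 8.59 degrees, less where a joint would pass 70% of its speed; a pose out of reach is approached as far as the arm can. A call with a gripper value outside its range is refused whole. The fingers move at their own pace and stop on an object; FORCE is the grip in N (left out, the last holds). Time passes only in rows, so rows that do not move let the fingers close, or fill a call up. It gives the time, the measured TCP pose, the force, the opening and the grip force at its end, in the units of the state.
- ctrl.get_obs(): the state, without advancing time (a new reading comes with each control period).
- ctrl.read_camera(name): name is "side" or "top"; returns the picture (400x640x3 uint8, red, green, blue); there is no depth.
- ctrl.calibration(name): a dict with "fx", "fy", "cx", "cy" (pixels), "R" (3x3) and "t" (3): a world point X has camera coordinates R X + t. Camera axes: x right, y down, z forward; pixel columns grow to the right and rows downward; lengths in m; the calibration is good to about 2 mm. A picture is of the moment at which its call begins. calibration takes no time and is no camera call.
- ctrl.finish_job(): hands the job in; it is judged then, once.
The state is a dict: "time": time; "joint_pos": joint angles; "qvel": joint speeds; "effort": joint torques, N m; "position": TCP position; "tcp_rot": TCP orientation; "force": force on the tool from outside, world axes, zero at the start; "torque": the same for the moment, N m; "finger_gap": finger opening in m; "grip_force": force on a finger pad.
Only numpy, scipy, OpenCV 4.12 (cv2) and the standard library are available. Lean on these libraries where they do the work, as an engineer would, in place of code of your own. Each camera call takes 0.05 s, during which the arm holds its last target. There are 200 camera calls.

TASK

Push the loose stained timber blank square against the aluminium fence of the setting-out board with a steady push of about 10 N, then slide it along the fence until its left end is level with the line scribed across the board, creeping up so that it does not run past. Then press the clamp arm down on the blank, again with about 10 N, so that it stays down and holds the blank there. Never press on anything harder than 20 N, and leave the other things where they are.

Things in the scene. Friction and masses are not known exactly. Their poses are not given: they have to be found in the camera images.
- jig: Setting-out board: plywood, 18 mm thick, fixed to the bench. x: away from the robot, towards the fence; y: along the fence, to the left; z up; origin on the bench under the board. It spans x -145 to +135 mm and y -250 to +250 mm; top at z = 18 mm. It carries the scribed line and the clamp
- fence_middle (a point): Point of the board at the middle of the fence's setting range, jig (60, 0) mm, on the board's top. The fence is a rigid aluminium bar along the jig's y, 460 x 20 x 16 mm high (lower than the blank), screwed tight in slots: its contact face, towards the robot, lies up to 8 mm nearer or farther than this point, differently each time. That setting is not measured: find it by feel
- line (a point): Point on the thin dark line scribed across the board's top at right angles to the fence. The line runs along x from jig x = -145 to +45 mm, at jig y = +100 mm; this point is at jig x = -50 mm, on the board's top. Axes parallel to the jig's. Nothing stands at the line to stop the blank
- blank: Loose rectangular stained timber blank lying flat on the board, 120 (x) x 180 (y) x 24 mm high, about 0.36 kg (0.25 to 0.5), too wide to grasp. Origin at the centre of its underside. x points towards the fence, y to the left. Coefficient of friction on the board about 0.6. It starts 12 to 55 mm from the fence, skewed up to 0.11 rad, with its left end 50 to 110 mm short of the line
- blank_end (a point): Middle of the left end (+y end face) of the blank, at its underside, 90 mm from the blank's centre: the end that has to meet the line
- clamp (a joint): Angle of the clamp arm: positive is raised, 0 is level with its pad just on the 24 mm blank; starts at 0.5 to 0.8. A stiff friction hinge (0.14 N m) that stays where it is left; axis along the jig's y at jig (105, 45) mm, 61 mm above the bench. The steel arm reaches 121 mm from the hinge towards the robot, over the fence, 22 mm wide, a black sleeve on its outer 50 mm
- clamp_pad (a point): Underside of the round rubber pad (18 mm across) under the clamp arm, 65 mm from the hinge
- clamp_press (a point): Where to press the clamp arm: middle of the top of its black sleeve (26 mm wide, 14 mm thick), 75 mm from the hinge along the arm, 7 mm above the arm's middle; moves with the arm. With the arm down it is over jig (30, 45) mm, 68 mm above the bench; a straight downward push there works from all starts
- offcut: Dark wood offcut 50 x 40 x 30 mm, loose on the board beyond the line. Origin under its centre
- pot: Small open terracotta pot, 52 mm across, 60 mm high, on the board beyond the line. Origin under its centre
- brush: Paint brush lying on the bench. Origin under its middle
- hammer: Hammer lying on the bench. Origin under its middle
- tin: Steel tin, 80 mm across, 100 mm high, on the bench. Origin under its centre
- jug: Terracotta jug, 90 mm across, 140 mm high, on the bench. Origin under its centre
- batten: Dark stained batten 30 x 240 x 20 mm lying on the bench between the board and the robot, to the right. Origin under its centre

How it is judged:
On the way, in this order (a step that is already met when the one before it is completed fails the run):
1. the blank is square against the fence and pressed on it with more than 2 N, its end still short of the line (x of fence_c0 in the frame of blank below 0.0725 m and angle between the x axis of blank and the x axis of jig, either way round below 0.02 rad and contact force between blank and fence_c0 above 2 N and y of blank_end in the frame of line below -0.01 m), for 0.3 s.
2. the blank's left end is level with the line (2.5 mm), square against the fence (2.5 mm, 0.02 rad), the clamp still raised (x of fence_c0 in the frame of blank below 0.0725 m and angle between the x axis of blank and the x axis of jig, either way round below 0.02 rad and y of blank_end in the frame of line between -0.0025 and 0.0025 m and value of joint clamp above 0.3 rad and linear speed of blank below 0.01 m/s), for 0.3 s.
3. the clamp arm is pressed down on the blank with more than 5 N (y of blank_end in the frame of line between -0.0025 and 0.0025 m and value of joint clamp below 0.03 rad and contact force between clamp and blank above 5 N), for 0.3 s.
At the end, for the whole second after the job is handed in: The blank lies against the fence (within 2.5 mm and 0.02 rad), its left end within 2.5 mm of the scribed line, at rest, with the clamp arm down (within 0.03 rad of level) and its pad bearing on the blank (x of fence_c0 in the frame of blank below 0.0725 m and angle between the x axis of blank and the x axis of jig, either way round below 0.02 rad and y of blank_end in the frame of line between -0.0025 and 0.0025 m and value of joint clamp below 0.03 rad and contact force between clamp and blank above 0.2 N and linear speed of blank below 0.005 m/s); the robot touches nothing.
It fails at once if the blank's end runs more than 6 mm past the line (y of blank_end in the frame of line above 0.006 m).
It fails at once if the blank is pressed on the fence with more than 25 N (contact force between blank and fence_c0 above 25 N).
It fails at once if the fingers press on the blank, the board or the clamp with more than 25 N (contact force between the fingers and blank above 25 N or contact force between the fingers and jig above 25 N).
It fails at once if another thing is moved by more than 20 mm (distance of any of offcut, pot, brush, hammer, tin, jug, batten from where it was at the start of the episode above 0.02 m).
It also fails if it takes over 72 s, if anything falls off the work surface, if the arm or the gripper's body presses on something with over 40 N, if the wrist force passes 120 N, or if a joint passes its speed limit or range.

## Working session

There is one attempt and no reset: what is moved stays moved. The work goes in short steps, Python scripts to look and compute and a shell command to move; the robot and the scene stay as the last step left them, time stands still between calls to the robot, and variables do not carry over. Pictures are saved under pics/ and viewed, at most 10 in all, crops included, and the job is handed in when it is done.

```bash
mkdir -p pics; python3 - <<'E'
from workcell import ctrl
import cv2
for n in("top","side"):
    im=ctrl.read_camera(n); cv2.imwrite(f"pics/{n}0.png",im[:,:,::-1])
    c=ctrl.calibration(n); print(n,c)
print(ctrl.get_obs())
E
```

```text
top {'fx': 500.50313571938074, 'fy': 500.50313571938074, 'cx': 319.46166815381406, 'cy': 204.91853831677818, 'R': array([[ 0.00784978, -0.99994122, -0.00747973],
       [-0.99691956, -0.00724189, -0.07809571],
       [ 0.07803695,  0.00806973, -0.99691781]]), 't': array([-0.01053582,  0.50150494,  1.58269397])}
side {'fx': 453.65525507359916, 'fy': 453.65525507359916, 'cx': 324.9863072264568, 'cy': 198.19556317022648, 'R': array([[ 0.85191968, -0.52333104,  0.01890703],
       [-0.29952684, -0.51657354, -0.80214428],
       [ 0.42955388,  0.67769934, -0.59683086]]), 't': array([-0.42266595,  0.21870315,  1.07502668])}
{'time': 0.1, 'joint_pos': array([ 1.07500991e+00,  2.76483633e-01,  1.50595786e+00,  1.16265243e-05,
        1.36067197e+00, -1.21015295e-01]), 'qvel': array([-0.00083375, -0.00221003, -0.00351324,  0.00105194, -0.00136746,
       -0.0001215 ]), 'effort': array([ 3.04327717e-03, -4.05454481e+01, -2.37779278e+01,  7.04024057e-02,
        2.98546872e-02, -6.26727410e-05]), 'position': array([0.21027213, 0.53467736, 0.21573805]), 'tcp_rot': array([ 1.86292005e-01,  9.82494128e-01, -7.22802472e-04, -2.36225644e-04]), 'force': array([0.28649032, 0.45117685, 0.91129843]), 'torque': array([ 0.071398  , -0.00561593,  0.00538548]), 'grip_force': 0.0, 'finger_gap': 0.0943269768796206}
```

View pics/top0.png

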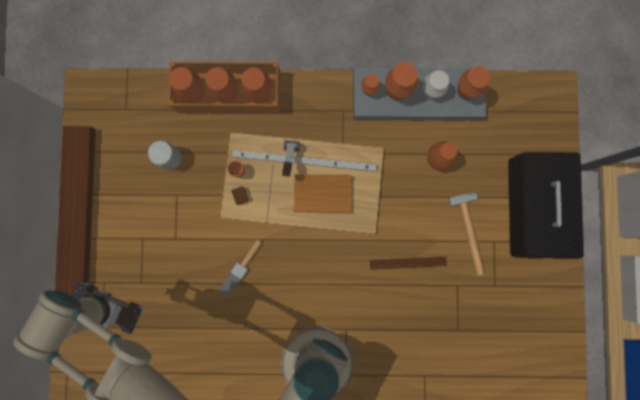

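View pics/side0.png

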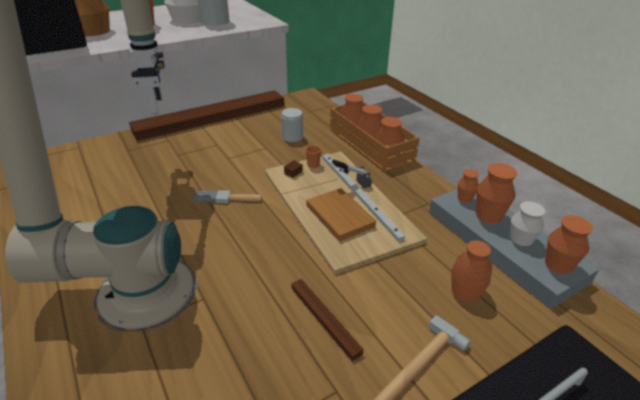

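The top view shows the board with corners near (231,133), (383,148), (376,233) and (221,218), and the blank at (294–352, 175–213). The line runs from about (271,165) to (267,222), and the clamp is at (290,145–175), raised. The offcut is at (240,196) and the pot at (236,170).

```bash
cat > h.py <<'E'
import numpy as np,cv2
from workcell import ctrl
def ray(n,px,z):
    c=ctrl.calibration(n);px=np.atleast_2d(px).astype(float)
    d=np.c_[(px[:,0]-c['cx'])/c['fx'],(px[:,1]-c['cy'])/c['fy'],np.ones(len(px))]@c['R']
    o=-c['R'].T@c['t']
    return o+d*((z-o[2])/d[:,2])[:,None]
def proj(n,P):
    c=ctrl.calibration(n);q=np.atleast_2d(P)@c['R'].T+c['t']
    return np.c_[q[:,0]/q[:,2]*c['fx']+c['cx'],q[:,1]/q[:,2]*c['fy']+c['cy']]
def avg(n,k=4): return np.mean([ctrl.read_camera(n).astype(np.float32) for _ in range(k)],0)
E
python3 - <<'E'
from h import *
im=avg("top",3).astype(np.uint8); np.save("top0.npy",im)
hsv=cv2.cvtColor(im,cv2.COLOR_RGB2HSV)
for p in [(250,180),(320,225),(365,190),(325,195),(310,190),(200,180),(300,250),(269,195),(268,195),(270,195),(271,195),(267,195),(266,195)]: print(p,im[p[1],p[0]],hsv[p[1],p[0]])
c=im[125:240,213:390]; cv2.imwrite("pics/c0.png",cv2.resize(c,None,fx=4.5,fy=4.5,interpolation=cv2.INTER_CUBIC)[:,:,::-1])
E
```

```text
(250, 180) [159 130  90] [ 17 111 159]
(320, 225) [159 131  90] [ 18 111 159]
(365, 190) [159 131  90] [ 18 111 159]
(325, 195) [135  92  51] [ 15 159 135]
(310, 190) [137  93  52] [ 14 158 137]
(200, 180) [118  89  53] [ 17 140 118]
(300, 250) [116  87  51] [ 17 143 116]
(269, 195) [138 116  87] [ 17  94 138]
(268, 195) [149 124  89] [ 18 103 149]
(270, 195) [145 121  88] [ 17 100 145]
(271, 195) [155 127  89] [ 17 109 155]
(267, 195) [158 130  90] [ 18 110 158]
(266, 195) [160 132  90] [ 18 112 160]
```

View pics/c0.png

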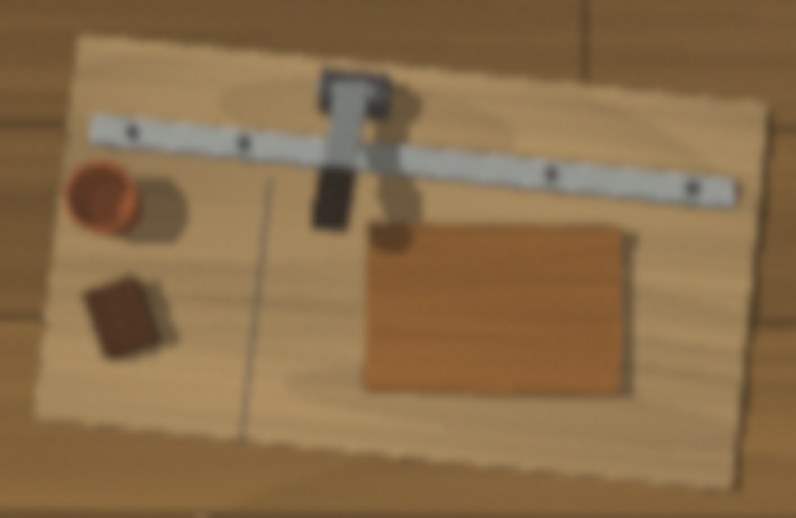

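The crop shows the blank's left end at x≈365 and the line running from (268,180) to (243,437). The fence's near face runs from (90,143) to (735,208), and the clamp sleeve is at (333,200). Next I'll fit the edges to subpixel accuracy.

```bash
cat >> h.py <<'E'
from scipy.ndimage import map_coordinates as mc
def edge(im,a,b,mode='edge',w=5,ch=2,n=40):
    """sub-pixel points of an edge/dark line near pixel segment a-b -> fitted 2 end points (over a..b) """
    a=np.array(a,float);b=np.array(b,float);t=(b-a)/np.linalg.norm(b-a);nn=np.array([-t[1],t[0]])
    s=np.linspace(-w,w,8*w+1);P=[]
    g=im[:,:,ch].astype(float)
    for f in np.linspace(0,1,n):
        q=(a+f*(b-a))+s[:,None]*nn
        v=mc(g,[q[:,1],q[:,0]],order=1)
        if mode=='line':
            k=np.clip(np.median(v)-v-3,0,None)
            if k.sum()<5: continue
            o=(k*s).sum()/k.sum()
        else:
            lo,hi=v[:8].mean(),v[-8:].mean()
            if abs(hi-lo)<12: continue
            u=(v-lo)/(hi-lo);i=np.argmax(u>.5)
            if i==0: continue
            o=s[i-1]+(s[i]-s[i-1])*(.5-u[i-1])/(u[i]-u[i-1])
        P.append(a+f*(b-a)+o*nn)
    P=np.array(P,np.float32)
    for _ in range(3):
        d=cv2.fitLine(P,cv2.DIST_HUBER,0,.01,.01).ravel();nr=np.array([-d[3-2],d[0]])
        r=(P-d[2:])@nr;keep=abs(r)<max(.3,2*np.median(abs(r)))
        P=P[keep]
    pr=lambda x:d[2:]+((x-d[2:])@d[:2])*d[:2]
    return np.array([pr(a),pr(b)]),len(P),np.std(r[keep])
def isect(e,f):
    l=[np.cross(np.r_[x[0],1],np.r_[x[1],1]) for x in (e,f)];p=np.cross(*l);return p[:2]/p[2]
E
cat > m0.py <<'E'
from h import *
im=np.load("top0.npy")
o=np.array([213,125]);C=lambda x,y:(np.array([x,y])/4.5+o-.4)
def W(a,b,z,**k):
    e,n,s=edge(im,C(*a),C(*b),**k);print(n,round(float(s),2),end=' ');return e
T=W((110,40),(740,98),0,w=4); L=W((70,110),(40,400),0,w=4); B=W((60,420),(720,487),0,w=4); R=W((763,120),(738,470),0,w=3)
cs=ray("top",[isect(T,L),isect(T,R),isect(B,R),isect(B,L)],.018)[:,:2]
print("board\n",cs.round(4),[np.linalg.norm(cs[i]-cs[(i+1)%4]).round(4) for i in range(4)])
# jig axes: rigid fit
J=np.array([[.135,.25],[.135,-.25],[-.145,-.25],[-.145,.25]])
mj,mw=J.mean(0),cs.mean(0);H=(J-mj).T@(cs-mw);U,_,V=np.linalg.svd(H);Rj=(U@V).T
t=mw-Rj@mj;yaw=np.arctan2(Rj[1,0],Rj[0,0]);print("jig",t.round(4),yaw)
np.savez("jig.npz",t=t,R=Rj)
toj=lambda p:(p[:,:2]-t)@Rj
ln=W((262,250),(246,410),0,mode='line',w=3);print("line jig",toj(ray("top",ln,.018)).round(4))
fl=W((400,177),(720,207),0,w=3,ch=2);print("fence near top edge jig",toj(ray("top",fl,.034)).round(4))
l=W((368,270),(364,375),0,w=4);b=W((380,391),(610,395),0,w=4);tp=W((430,224),(610,227),0,w=4);r=W((628,250),(624,375),0,w=3)
bc=ray("top",[isect(tp,l),isect(tp,r),isect(b,r),isect(b,l)],.042)
print("blank jig\n",toj(bc).round(4),"world\n",bc.round(4))
d=toj(bc);e=d[0]-d[1];print("skew",np.arctan2(-e[0],e[1]),"centre",d.mean(0))
o=ctrl.get_obs();print(o['force'])
E
python3 m0.py
```

```text
35 0.16 25 0.13 34 0.15 39 0.12 board
 [[ 0.7372  0.2852]
 [ 0.6904 -0.211 ]
 [ 0.4112 -0.1844]
 [ 0.4585  0.3126]] [np.float64(0.4985), np.float64(0.2804), np.float64(0.4993), np.float64(0.2801)]
jig [0.5793 0.0501] -0.09498112567511571Traceback (most recent call last):
  File "m0.py", line 15, in <module>
    ln=W((262,250),(246,410),0,mode='line',w=3);print("line jig",toj(ray("top",ln,.018)).round(4))
  File "m0.py", line 5, in W
    e,n,s=edge(im,C(*a),C(*b),**k);print(n,round(float(s),2),end=' ');return e
          ~~~~^^^^^^^^^^^^^^^^^^^^
  File "h.py", line 34, in edge
    d=cv2.fitLine(P,cv2.DIST_HUBER,0,.01,.01).ravel();nr=np.array([-d[3-2],d[0]])
      ~~~~~~~~~~~^^^^^^^^^^^^^^^^^^^^^^^^^^^^
cv2.error: OpenCV(4.12.0) /io/opencv/modules/imgproc/src/linefit.cpp:618: error: (-215:Assertion failed) npoints2 >= 0 || npoints3 >= 0 in function 'fitLine'
```

```bash
sed -i "s/mode='line',w=3/mode='line',w=4,ch=0/" m0.py; python3 m0.py
```

```text
35 0.16 25 0.13 34 0.15 39 0.12 board
 [[ 0.7372  0.2852]
 [ 0.6904 -0.211 ]
 [ 0.4112 -0.1844]
 [ 0.4585  0.3126]] [np.float64(0.4985), np.float64(0.2804), np.float64(0.4993), np.float64(0.2801)]
jig [0.5793 0.0501] -0.09498112567511571
40 0.06 line jig [[-0.0083  0.0998]
 [-0.1234  0.1   ]]
38 0.11 fence near top edge jig [[ 0.0537  0.0064]
 [ 0.0546 -0.2214]]
36 0.06 40 0.14 40 0.06 40 0.06 blank jig
 [[ 0.0156  0.0261]
 [ 0.0334 -0.1596]
 [-0.0895 -0.1699]
 [-0.1036  0.0147]] world
 [[ 0.5973  0.0747  0.042 ]
 [ 0.5974 -0.1119  0.042 ]
 [ 0.4741 -0.1105  0.042 ]
 [ 0.4775  0.0746  0.042 ]]
skew 0.09547598769302064 centre [-0.03602573 -0.07215822]
[0.29439329 0.02896261 0.75642861]
```

The jig is at world (0.579, 0.050), yaw −0.095. The blank is skewed +0.095 rad, its end is about 80 mm short of the line, and the fence face is near jig x = 54 mm. I'll twist the tool so that tool x = −jig x and tool y = jig y, then travel to the near side.

```bash
cat > s.py <<'E'
from h import *
import sys
d=np.load("jig.npz");o=ctrl.get_obs();R=d['R'];p=o['position']
q=o['tcp_rot'];yy=np.arctan2(q[1]**2-q[0]**2,2*q[0]*q[1])-np.pi/2-np.arctan2(R[1,0],R[0,0])
j=R.T@(p[:2]-d['t']);f=R.T@o['force'][:2]
print("t%.2f jig mm x%.1f y%.1f z%.1f yawerr deg %.2f | F jig %.1f %.1f %.1f gap%.3f"%(o['time'],*(j*1e3),p[2]*1e3,np.degrees(yy),*f,o['force'][2],o['finger_gap']))
E
python3 -m pendant '[[0,0,0,-8,1],[0,0,0,-8,1],[-20,-38,0,0,1],[-20,-38,0,0,1],[-20,-38,0,0,1]]'
python3 -m pendant '[[-20,-38,0,0,1],[-20,-38,0,0,1],[-20,-38,0,0,1],[-20,-38,0,0,1],[-20,-38,0,0,1]]'
python3 -m pendant '[[-20,-38,0,0,1],[-20,-38,0,0,1],[-20,-38,0,0,1],[0,0,0,0,1],[0,0,0,0,1]]'; python3 s.py
```

```text
time: 0.75
position: [0.2595, 0.4147, 0.2162]
tcp_rot: [0.047, 0.999, -0.0, 0.0]
force: [1.0, -0.2, 0.2]
finger_gap: 0.0938
grip_force: 0.0
time: 1.25
position: [0.341, 0.2156, 0.2166]
tcp_rot: [0.048, 0.999, 0.0, 0.0]
force: [0.4, -0.4, 0.4]
finger_gap: 0.0937
grip_force: 0.0
time: 1.75
position: [0.3897, 0.0974, 0.2164]
tcp_rot: [0.049, 0.999, 0.0, -0.0]
force: [-0.9, 0.7, 0.6]
finger_gap: 0.0941
grip_force: 0.0
t1.75 jig mm x-193.3 y29.1 z216.4 yawerr deg -0.21 | F jig -1.0 0.6 0.6 gap0.094
```

```bash
python3 -m pendant '[[-21,-33,0,0,1],[-21,-33,0,0,1],[-21,-33,20,0,1],[0,0,35,0,1],[0,0,35,0,1]]' >/dev/null
python3 -m pendant '[[0,0,35,0,1],[0,0,30,0,1],[0,0,15,0,1],[0,0,5,0,1],[0,0,0,0,1]]' >/dev/null; python3 s.py
```

```text
t2.75 jig mm x-130.9 y-68.0 z41.1 yawerr deg 0.08 | F jig -0.6 -0.0 -0.1 gap0.094
```

```bash
python3 -m pendant '[[-4,0,6,0,1],[-4,0,0,0,1],[-4,0,0,0,1],[-4,0,0,0,1],[-2,0,0,0,1]]' >/dev/null;python3 s.py
python3 -m pendant '[[-2,0,0,0,1],[-2,0,0,0,1],[-2,0,0,0,1],[-2,0,0,0,1],[-2,0,0,0,1]]' >/dev/null; python3 s.py
```

```text
t3.25 jig mm x-111.4 y-69.5 z35.9 yawerr deg -0.04 | F jig -0.0 -0.2 -0.1 gap0.094
t3.75 jig mm x-102.4 y-69.2 z35.3 yawerr deg -0.04 | F jig -0.7 1.4 -0.5 gap0.094
```

```bash
python3 -m pendant '[[-3,0,0,0,1],[-3,0,0,0,1],[-3,0,0,0,1],[-3,0,0,0,1],[-3,0,0,0,1]]' >/dev/null;python3 s.py
python3 -m pendant '[[-1,0,0,0,1],[-1,0,0,0,1],[-1,0,0,0,1],[-1,0,0,0,1],[-1,0,0,0,1]]' >/dev/null; python3 s.py
```

```text
t4.25 jig mm x-87.9 y-69.4 z35.4 yawerr deg -0.04 | F jig -4.0 -0.1 1.0 gap0.094
t4.75 jig mm x-81.9 y-69.3 z35.5 yawerr deg -0.03 | F jig -3.6 0.2 -0.7 gap0.094
```

```bash
python3 -m pendant '[[-1,0,0,0,1],[-1,0,0,0,1],[-1,0,0,0,1],[-1,0,0,0,1],[0,0,0,0,1]]' >/dev/null;python3 s.py
python3 - <<'E'
from h import *
im=avg("top",3).astype(np.uint8);np.save("top1.npy",im)
c=im[125:240,213:390]; cv2.imwrite("pics/c1.png",cv2.resize(c,None,fx=4.5,fy=4.5,interpolation=cv2.INTER_CUBIC)[:,:,::-1])
E
```

```text
t5.25 jig mm x-77.7 y-69.3 z35.5 yawerr deg -0.03 | F jig -0.9 0.1 -0.3 gap0.094
```

View pics/c1.png

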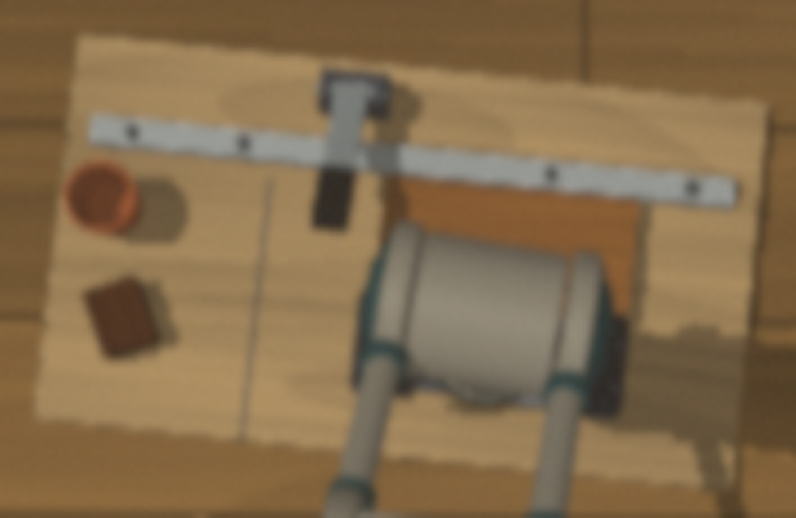

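The blank (385–640, 180–205) has turned square and is almost at the fence edge. I'll keep pushing in small steps.

```bash
python3 -m pendant '[[-0.5,0,0,0,1],[-0.5,0,0,0,1],[-0.5,0,0,0,1],[0,0,0,0,1],[0,0,0,0,1]]' >/dev/null;python3 s.py
```

```text
t5.90 jig mm x-77.7 y-69.3 z35.5 yawerr deg -0.03 | F jig -5.6 -0.6 4.2 gap0.094
```

```bash
python3 -m pendant '[[-0.5,0,0,0,1],[-0.5,0,0,0,1],[-0.5,0,0,0,1],[0,0,0,0,1],[0,0,0,0,1]]' >/dev/null;python3 s.py
```

```text
t6.40 jig mm x-75.8 y-69.3 z35.5 yawerr deg -0.02 | F jig -5.3 0.2 4.5 gap0.094
```

```bash
python3 -m pendant '[[-0.5,0,0,0,1],[-0.5,0,0,0,1],[0,0,0,0,1],[0,0,0,0,1],[0,0,0,0,1]]' >/dev/null;python3 s.py
```

```text
t6.90 jig mm x-75.8 y-69.3 z35.4 yawerr deg -0.03 | F jig -7.1 0.7 5.0 gap0.094
```

```bash
python3 -m pendant '[[-0.5,0,0,0,1],[-0.5,0,0,0,1],[0,0,0,0,1],[0,0,0,0,1],[0,0,0,0,1]]' >/dev/null;python3 s.py
```

```text
t7.40 jig mm x-75.7 y-69.3 z35.3 yawerr deg -0.02 | F jig -8.3 -1.0 6.8 gap0.093
```

```bash
python3 -m pendant '[[-0.5,0,0,0,1],[-0.5,0,0,0,1],[0,0,0,0,1],[0,0,0,0,1],[0,0,0,0,1]]' >/dev/null;python3 s.py
```

```text
t7.90 jig mm x-75.7 y-69.3 z35.2 yawerr deg -0.02 | F jig -9.4 -0.5 7.2 gap0.094
```

```bash
python3 -m pendant '[[-0.5,0,0,0,1],[0,0,0,0,1],[0,0,0,0,1],[0,0,0,0,1],[0,0,0,0,1]]' >/dev/null;python3 s.py
```

```text
t8.40 jig mm x-75.8 y-69.3 z35.1 yawerr deg -0.02 | F jig -9.5 0.6 8.1 gap0.094
```

```bash
python3 -m pendant '[[8,0,0,0,1],[15,0,0,0,1],[0,0,-30,0,1],[0,0,-30,0,0],[0,-40,-10,0,0]]' >/dev/null
python3 -m pendant '[[-20,-41,0,0,0],[-32,-41,0,0,0],[-34,-3,0,0,0],[0,0,0,0,0],[0,0,0,0,0]]' >/dev/null; python3 s.py
python3 - <<'E'
from h import *
im=avg("top",3).astype(np.uint8);np.save("top2.npy",im)
c=im[125:240,213:390]; cv2.imwrite("pics/c2.png",cv2.resize(c,None,fx=4.5,fy=4.5,interpolation=cv2.INTER_CUBIC)[:,:,::-1])
E
```

```text
t9.40 jig mm x-8.7 y-193.3 z105.2 yawerr deg -0.06 | F jig 0.2 1.0 0.4 gap0.041
```

View pics/c2.png

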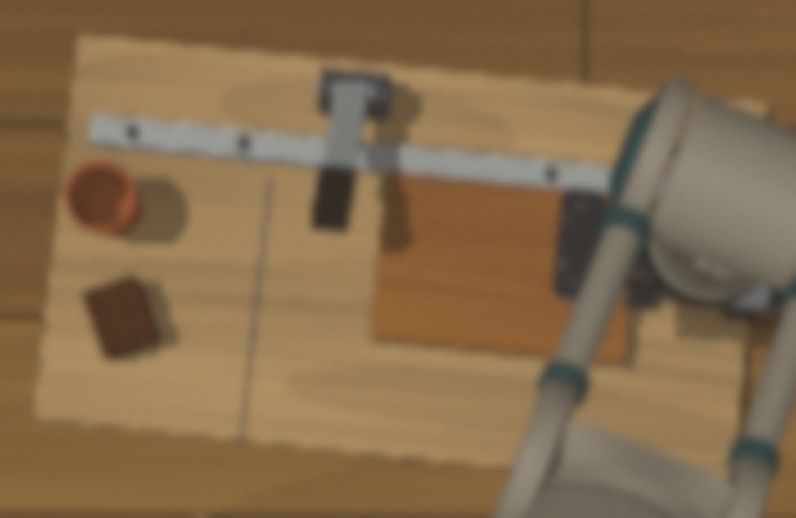

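The blank sits flush at the fence: left end from (383,180) to (371,340), near edge from (371,340) to (628,362). Now I'll measure it precisely.

```bash
cat > m.py <<'E'
from h import *
import sys
# usage: m.py Yend(mm) : guess of left end in jig; xnear guess -68
Y=float(sys.argv[1])/1e3; xn=float(sys.argv[2])/1e3 if len(sys.argv)>2 else -.068
d=np.load("jig.npz");R,t=d['R'],d['t']
im=np.load(sys.argv[3]) if len(sys.argv)>3 else avg("top",3).astype(np.uint8)
px=lambda x,y,z:proj("top",np.r_[R@[x,y]+t,z])[0]
toj=lambda p:(p[:,:2]-t)@R
out={}
for n,a,b,z,k in [("left",(xn+.015,Y),(-.005,Y),.042,{}),("near",(xn,Y-.01),(xn,Y-.09),.042,{}),
  ("line",(xn-.01,.1),(-.135,.1),.018,dict(mode='line',ch=0))]:
    e,c,s=edge(im,px(*a,z),px(*b,z),w=4,**k);q=toj(ray("top",e,z))*1e3
    dd=q[1]-q[0];ang=np.arctan2(dd[1],dd[0]) if n!="near" else np.arctan2(dd[0],-dd[1])
    print(n,c,round(float(s),2),q.round(1).tolist(),"ang %.4f"%ang);out[n]=q
q=out["left"];m=q[0]+(q[1]-q[0])*((-8)-q[0,0])/(q[1,0]-q[0,0])
print("end mid y %.2f  to line %.2f"%(m[1],out["line"][:,1].mean()-m[1]))
E
python3 m.py 20 -68 top2.npy
```

```text
left 40 0.06 [[-53.0, 16.5], [-5.0, 16.3]] ang -0.0040
near 40 0.08 [[-67.5, 10.0], [-67.1, -70.0]] ang 0.0051
line 40 0.04 [[-78.0, 100.1], [-135.0, 99.8]] ang -3.1366
end mid y 16.29  to line 83.67
```

```bash
python3 -m pendant '[[6,0,0,0,0],[0,0,0,0,0],[0,0,5,0,0],[0,0,20,0,0],[0,0,20,0,0]]' >/dev/null; python3 s.py
python3 -m pendant '[[0,0,15,0,0],[0,0,9,0,0],[0,0,0,0,0],[0,3,0,0,0],[0,5,0,0,0]]' >/dev/null; python3 s.py
```

```text
t10.05 jig mm x-15.8 y-192.8 z60.4 yawerr deg -0.02 | F jig -0.5 0.4 -0.4 gap0.000
t10.55 jig mm x-15.4 y-184.9 z37.3 yawerr deg -0.06 | F jig -0.6 0.5 -0.4 gap0.001
```

```bash
python3 -m pendant '[[0,3,0,0,0],[0,3,0,0,0],[0,2,0,0,0],[0,2,0,0,0],[0,2,0,0,0]]' >/dev/null; python3 s.py
python3 -m pendant '[[-0.5,2,0,0,0],[-0.5,2,0,0,0],[0,2,0,0,0],[0,2,0,0,0],[0,2,0,0,0]]' >/dev/null; python3 s.py
```

```text
t11.05 jig mm x-16.1 y-173.3 z36.6 yawerr deg 0.01 | F jig 0.6 -2.5 1.0 gap0.000
t11.55 jig mm x-16.1 y-164.4 z36.6 yawerr deg 0.03 | F jig -3.4 -4.3 1.9 gap0.001
```

```bash
python3 -m pendant '[[0,3,0,0,0],[0,3,0,0,0],[0,3,0,0,0],[0,3,0,0,0],[0,3,0,0,0]]' >/dev/null; python3 s.py
python3 -m pendant '[[0,3,0,0,0],[0,3,0,0,0],[0,3,0,0,0],[0,3,0,0,0],[0,0,0,0,0]]' >/dev/null; python3 s.py; python3 m.py 52 -68
```

```text
t12.05 jig mm x-16.1 y-149.3 z36.6 yawerr deg 0.03 | F jig -3.1 -5.9 2.4 gap0.000
t12.55 jig mm x-16.1 y-136.8 z36.6 yawerr deg 0.03 | F jig -1.4 -4.4 2.9 gap0.000
left 40 0.07 [[-53.0, 52.9], [-5.0, 52.8]] ang -0.0012
near 40 0.07 [[-67.7, 42.0], [-67.1, -38.0]] ang 0.0064
line 40 0.06 [[-78.0, 100.0], [-135.0, 99.9]] ang -3.1389
end mid y 52.81  to line 47.16
```

```bash
python3 -m pendant '[[-0.3,3,0,0,0],[0,4,0,0,0],[0,4,0,0,0],[0,4,0,0,0],[0,4,0,0,0]]' >/dev/null; python3 s.py
python3 -m pendant '[[0,4,0,0,0],[0,4,0,0,0],[0,3,0,0,0],[0,2,0,0,0],[0,0,0,0,0]]' >/dev/null; python3 s.py; python3 m.py 85 -68
```

```text
t13.20 jig mm x-16.0 y-118.4 z36.6 yawerr deg 0.04 | F jig -2.4 -6.5 2.7 gap0.001
t13.70 jig mm x-16.0 y-105.0 z36.6 yawerr deg 0.03 | F jig -1.2 -4.8 3.0 gap0.000
left 40 0.09 [[-53.0, 84.8], [-5.0, 84.4]] ang -0.0082
near 40 0.09 [[-67.9, 75.0], [-67.3, -5.0]] ang 0.0071
line 40 0.05 [[-78.0, 100.1], [-135.0, 99.8]] ang -3.1358
end mid y 84.40  to line 15.54
```

```bash
python3 -m pendant '[[-0.3,3,0,0,0],[0,3,0,0,0],[0,2,0,0,0],[0,2,0,0,0],[0,1,0,0,0]]' >/dev/null; python3 s.py
python3 -m pendant '[[0,0.5,0,0,0],[0,0.5,0,0,0],[0,0,0,0,0],[0,0,0,0,0],[0,0,0,0,0]]' >/dev/null; python3 s.py; python3 m.py 96 -68
```

```text
t14.35 jig mm x-16.0 y-94.5 z36.6 yawerr deg 0.05 | F jig -3.0 -6.8 4.6 gap0.001
t14.85 jig mm x-16.0 y-93.6 z36.6 yawerr deg 0.04 | F jig -3.9 -5.9 3.8 gap0.001
left 40 0.08 [[-53.0, 96.8], [-5.0, 96.7]] ang -0.0015
near 40 0.1 [[-67.7, 86.0], [-67.4, 6.0]] ang 0.0044
line 40 0.06 [[-78.0, 100.1], [-135.0, 99.9]] ang -3.1390
end mid y 96.70  to line 3.28
```

```bash
python3 -m pendant '[[0,0.5,0,0,0],[0,0.5,0,0,0],[0,0.5,0,0,0],[0,0.5,0,0,0],[0,0.5,0,0,0]]' >/dev/null; python3 s.py
python3 -m pendant '[[0,0,0,0,0],[0,0,0,0,0],[0,0,0,0,0],[0,0,0,0,0],[0,0,0,0,0]]' >/dev/null; python3 s.py; python3 m.py 99 -68
```

```text
t15.50 jig mm x-15.9 y-91.2 z36.6 yawerr deg 0.04 | F jig -3.3 -7.5 3.8 gap0.000
t16.00 jig mm x-16.0 y-91.1 z36.6 yawerr deg 0.04 | F jig -3.5 -6.1 4.4 gap0.001
left 40 0.07 [[-53.0, 98.6], [-5.0, 98.4]] ang -0.0032
near 40 0.1 [[-67.7, 89.0], [-67.2, 9.0]] ang 0.0060
line 40 0.04 [[-78.0, 100.1], [-135.0, 99.8]] ang -3.1362
end mid y 98.45  to line 1.48
```

```bash
python3 -m pendant '[[0,0.5,0,0,0],[0,0.5,0,0,0],[0,0.4,0,0,0],[0,0,0,0,0],[0,0,0,0,0]]' >/dev/null; python3 s.py; python3 - <<'E'
from h import *
im=avg("top",3).astype(np.uint8);np.save("top3.npy",im)
c=im[155:235,240:320]; cv2.imwrite("pics/c3.png",cv2.resize(c,None,fx=7,fy=7,interpolation=cv2.INTER_CUBIC)[:,:,::-1])
E
python3 m.py 100 -68 top3.npy
```

```text
t16.65 jig mm x-16.0 y-89.7 z36.6 yawerr deg 0.04 | F jig -3.2 -6.5 4.6 gap0.001
left 40 0.07 [[-53.0, 100.1], [-5.0, 99.9]] ang -0.0046
near 40 0.1 [[-67.6, 90.0], [-67.4, 10.0]] ang 0.0019
line 40 0.05 [[-78.0, 100.1], [-135.0, 99.8]] ang -3.1353
end mid y 99.88  to line 0.06
```

View pics/c3.png

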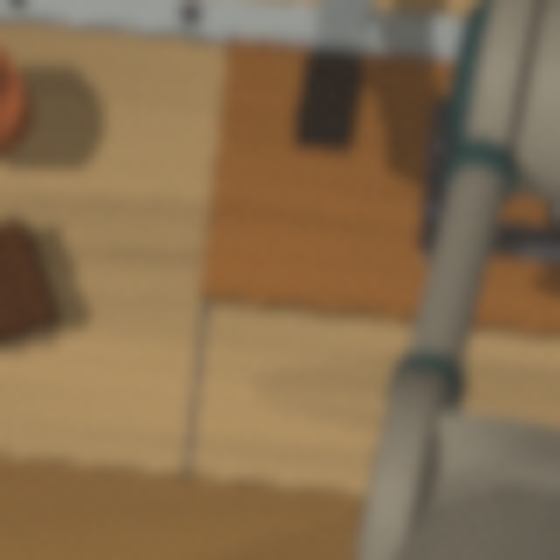

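The blank's left corner at (205,300) meets the line, square at the fence. I'll back off, rise, and go over the clamp.

```bash
python3 -m pendant '[[0,-4,0,0,0],[0,-10,0,0,0],[0,0,-30,0,0],[0,0,-40,0,0],[0,0,-40,0,0]]' >/dev/null; python3 s.py
python3 -m pendant '[[0,0,-40,0,0],[0,0,0,0,0],[-6,29,0,0,0],[-10,30,0,0,0],[-10,30,0,0,0]]' >/dev/null
python3 -m pendant '[[-10,30,0,0,0],[-10,30,0,0,0],[0,0,0,0,0],[0,0,0,0,0],[0,0,0,0,0]]' >/dev/null; python3 s.py; python3 m.py 100 -68
```

```text
t17.30 jig mm x-14.8 y-102.0 z147.1 yawerr deg -0.07 | F jig 1.1 0.1 1.5 gap0.000
t18.30 jig mm x31.0 y46.1 z185.7 yawerr deg -0.06 | F jig 0.1 0.5 0.1 gap0.001
left 40 0.04 [[-53.0, 99.9], [-5.0, 100.0]] ang 0.0037
near 30 0.1 [[-67.6, 90.0], [-67.7, 10.0]] ang -0.0017
line 14 0.16 [[-78.4, 102.0], [-132.9, 90.2]] ang -2.9274
end mid y 100.03  to line -3.94
```

The end is still at y = 100.0 mm. The line fit in this view was spoiled by the arm covering it. Now I'll descend on the clamp.

```bash
python3 -m pendant '[[0,0,8,0,0],[0,0,8,0,0],[0,0,8,0,0],[0,0,6,0,0],[0,0,5,0,0]]' >/dev/null; python3 s.py
python3 -m pendant '[[0,0,5,0,0],[0,0,5,0,0],[0,0,5,0,0],[0,0,5,0,0],[0,0,5,0,0]]' >/dev/null; python3 s.py
python3 -m pendant '[[0,0,4,0,0],[0,0,4,0,0],[0,0,3,0,0],[0,0,3,0,0],[0,0,3,0,0]]' >/dev/null; python3 s.py
```

```text
t18.95 jig mm x31.2 y47.0 z150.5 yawerr deg -0.03 | F jig 0.1 -0.7 -1.6 gap0.000
t19.45 jig mm x31.6 y47.1 z126.2 yawerr deg -0.03 | F jig -0.4 -0.2 0.1 gap0.001
t19.95 jig mm x31.5 y47.1 z109.3 yawerr deg -0.03 | F jig -0.9 -0.3 -0.0 gap0.001
```

```bash
python3 -m pendant '[[0,0,3,0,0],[0,0,3,0,0],[0,0,3,0,0],[0,0,3,0,0],[0,0,2,0,0]]' >/dev/null; python3 s.py
python3 -m pendant '[[0,0,2,0,0],[0,0,2,0,0],[0,0,2,0,0],[0,0,1,0,0],[0,0,0,0,0]]' >/dev/null; python3 s.py
```

```text
t20.45 jig mm x31.3 y47.1 z95.1 yawerr deg -0.03 | F jig -1.5 0.1 -0.0 gap0.000
t20.95 jig mm x31.5 y47.1 z88.3 yawerr deg -0.03 | F jig -0.6 -0.2 0.2 gap0.001
```

```bash
python3 - <<'E'
from h import *
im=ctrl.read_camera("side")
cv2.imwrite("pics/s1.png",cv2.resize(im[100:230,260:430],None,fx=4,fy=4,interpolation=cv2.INTER_CUBIC)[:,:,::-1])
E
```

```text
(no output)
```

View pics/s1.png

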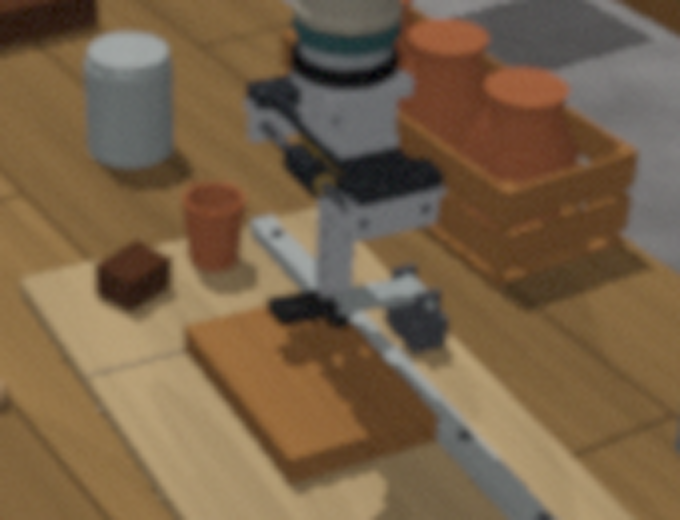

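The fingertips sit on the black sleeve at (330,305) and the arm is nearly level over the blank. I'll creep down.

```bash
python3 -m pendant '[[0,0,1.5,0,0],[0,0,1.5,0,0],[0,0,1.5,0,0],[0,0,1,0,0],[0,0,0,0,0]]' >/dev/null; python3 s.py
python3 -m pendant '[[0,0,0.8,0,0],[0,0,0.8,0,0],[0,0,0.4,0,0],[0,0,0,0,0],[0,0,0,0,0]]' >/dev/null; python3 s.py
```

```text
t21.50 jig mm x31.5 y47.1 z82.8 yawerr deg -0.03 | F jig 0.2 0.1 -0.2 gap0.000
t22.00 jig mm x31.7 y47.1 z81.0 yawerr deg -0.03 | F jig -1.4 -0.1 -0.3 gap0.000
```

```bash
python3 -m pendant '[[0,0,0.5,0,0],[0,0,0.5,0,0],[0,0,0.5,0,0],[0,0,0,0,0],[0,0,0,0,0]]' >/dev/null; python3 s.py
```

```text
t22.50 jig mm x31.5 y47.1 z79.4 yawerr deg -0.03 | F jig -0.6 -0.1 0.9 gap0.001
```

```bash
python3 -m pendant '[[0,0,0.5,0,0],[0,0,0.5,0,0],[0,0,0,0,0],[0,0,0,0,0],[0,0,0,0,0]]' >/dev/null; python3 s.py
```

```text
t23.00 jig mm x31.6 y47.1 z79.2 yawerr deg -0.03 | F jig -0.7 0.6 4.5 gap0.000
```

```bash
python3 -m pendant '[[0,0,0.5,0,0],[0,0,0.5,0,0],[0,0,0,0,0],[0,0,0,0,0],[0,0,0,0,0]]' >/dev/null; python3 s.py
```

```text
t23.50 jig mm x31.6 y47.1 z79.1 yawerr deg -0.03 | F jig -2.9 -0.3 9.8 gap0.000
```

```bash
python3 -m pendant '[[0,0,0.1,0,0],[0,0,0,0,0],[0,0,0,0,0],[0,0,0,0,0],[0,0,0,0,0]]' >/dev/null; python3 s.py
python3 -m pendant '[[0,0,-3,0,0],[0,0,-10,0,0],[0,0,-30,0,0],[0,0,-40,0,0],[0,0,-20,0,0]]' >/dev/null; python3 s.py
python3 -m pendant '[[30,-20,0,0,0],[40,-30,0,0,0],[40,-30,0,0,0],[40,-20,0,0,0],[40,0,0,0,0]]' >/dev/null
python3 -m pendant '[[40,0,0,0,0],[0,0,0,0,0],[0,0,0,0,0],[0,0,0,0,0],[0,0,0,0,0]]' >/dev/null; python3 s.py
python3 - <<'E'
from h import *
im=avg("top",3).astype(np.uint8);np.save("top4.npy",im)
a=cv2.resize(im[125:240,213:390],None,fx=3.4,fy=3.4,interpolation=cv2.INTER_CUBIC)
b=cv2.resize(ctrl.read_camera("side")[140:200,270:430],(602,200),interpolation=cv2.INTER_CUBIC)
w=a.shape[1];b=cv2.resize(b,(w,200));cv2.imwrite("pics/f.png",np.vstack([a,b])[:,:,::-1])
E
python3 m.py 100 -68 top4.npy
```

```text
t24.00 jig mm x31.6 y47.1 z79.1 yawerr deg -0.03 | F jig -3.0 -0.2 9.7 gap0.000
t24.50 jig mm x33.1 y47.3 z183.9 yawerr deg -0.03 | F jig 0.6 -0.1 0.5 gap0.001
t25.50 jig mm x-196.9 y-52.8 z180.5 yawerr deg -0.02 | F jig -0.4 0.7 0.2 gap0.000
left 40 0.05 [[-53.0, 99.9], [-5.0, 100.1]] ang 0.0032
near 40 0.11 [[-67.7, 90.0], [-67.2, 10.0]] ang 0.0061
line 40 0.05 [[-78.0, 100.1], [-135.0, 99.8]] ang -3.1353
end mid y 100.06  to line -0.10
```

View pics/f.png

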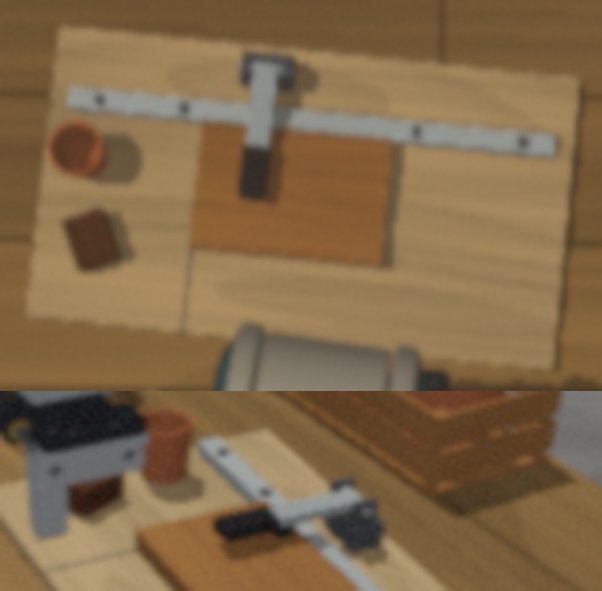

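The clamp is down on the blank (sleeve at (255,173)), the left end is level with the line at (190,248), the blank is square on the fence, and the robot is clear. Handing in.

```bash
python3 -c "from workcell import ctrl; print(ctrl.finish_job())"
```

```text
the job is handed in; nothing more can be done
None
```

The job is handed in (no verdict came back): the blank is square against the fence, its left end measured within about 0.1 mm of the line, the clamp pressed down with about 10 N and still down in the last picture, the arm clear.

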